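Clear the tile chips, close the two-tier tile box and lift off its cover

TASK

Tile chips have landed on the white cover of the lid set (orange tray lid with the white cover nested on it) that lies beside the blue tile box: with the set standing on the counter, push all three chips off the cover onto the counter with the hand-held scraper block, not with the fingers and not by tipping or lifting the set, and stand the block back upright on the counter. Then carry the lid set by its orange rim, level and with the cover on, lower it (do not drop it) onto the blue box until it is fully seated, and let go. Last, lift off the white cover alone, so that the orange tray lid stays seated and undisturbed with its two spare tiles in it, and finish while holding the cover still and level in the gripper, about 10 cm clear above the tray; do not shift the soap bottle, the cup or the nippers.

Things in the scene. Friction and masses are not known exactly. Their poses are not given: they have to be found in the camera images.
- tile_box: Open blue oblong box, 150 long (x) x 62 wide (y) x 55 high, walls 3, mouth 144 x 56; stands on the counter and cannot be moved; tiles inside reach 25 above the counter. Origin: centre of its underside; z up. Box, lid set and scraper block swap places (left, middle, right).
- tray_lid: Inner lid, orange, 160 g: open tray 139 x 51 outside, 14 deep, floor 3; flange 150 (x) x 68 (y) at 14 to 20 above its underside, 9 beyond the cover's long sides. Carry the set by the flange's long edges, mid-length. Starts on the counter on its underside. In the box the flange rests on the rim (2.5 play), underside at 41, flange top 61; either way round. Origin: centre of underside; z up.
- cover: Outer lid, white, 120 g: flat cap, no knob, 148 (x) x 50 (y) x 24 high, lying loose on the orange flange; inner skirt 5 deep into the tray, 2 play. Take its long upright sides (50 across), mid-length, fingertips above the flange. Origin: centre under its outer wall, 20 above the tray lid's origin, axes alike; top 24 above it: 44 over the counter at first, 85 on the box.
- scraper: Scraper block, 110 g, standing on the counter: green rubber sole 34 (x) x 70 (y) x 12 high, wooden grip on it 20 (x) x 60 (y) reaching up to 45. Take the grip across its 20 thickness (x) and push with a long side of the sole. Origin: centre of its underside; z up.
- chip_a: Orange tile chip, irregular, about 19 x 14 x 6, 10 g, lying loose on the cover towards its -x end. Origin: centre of its underside as it first lies.
- chip_b: Black tile chip, about 19 x 14 x 6, loose on the middle of the cover. Origin as chip_a.
- chip_c: Brick-red tile chip, about 19 x 14 x 6, loose on the cover towards its +x end. Origin as chip_a.
- spare_a: Orange spare tile 20 x 20 x 5, 12 g, loose in the tray lid under the cover. Origin: centre of its underside.
- spare_b: Beige spare tile 20 x 20 x 5, 12 g, loose in the tray lid under the cover. Origin: centre of its underside.
- soap_bottle: Bystander: brown soap bottle, 62 across, 130 high, beyond the work. Origin: centre of its underside.
- spacer_cup: Bystander: white ceramic cup, 72 across, 75 high, beyond the work. Origin: centre of its underside.
- nippers: Bystander: tile nippers with red handles, about 165 long (x axis, jaws to +x) x 65 wide x 17 high, lying flat beyond the work. Origin: about the middle, on the counter.
Mind the look-alikes: they are no part of the job. What is meant by the cover is not green, and is the larger of those in its own colour. Of the things shaped like the tray_lid, the orange one is meant.

How it is judged:
On the way, in this order (a step that is already met when the one before it is completed fails the run):
1. the scraper block is held in the fingers, lifted off the counter (height (world z) of scraper above 0.02 m and contact force between the fingers and scraper above 1 N), for 0.2 s.
2. all three chips lie on the counter, off the cover, and the lid set still stands on the counter (height (world z) of each of chip_a, chip_b, chip_c below 0.013 m and z of cover in the frame of tray_lid below 0.0235 m and horizontal distance between cover and tray_lid below 0.006 m and height (world z) of tray_lid below 0.006 m), for 0.2 s.
3. the lid set, cover on, is seated in the box and let go, and the scraper block stands on the counter (z of tray_lid in the frame of tile_box between 0.037 and 0.0435 m and horizontal distance between tray_lid and tile_box below 0.006 m and angle between the x axis of tray_lid and the x axis of tile_box, either way round below 0.08 rad and angle between tray_lid's own z axis and vertical below 0.05 rad and z of cover in the frame of tray_lid below 0.0235 m and horizontal distance between cover and tray_lid below 0.006 m and contact force between the fingers and tray_lid below 0.1 N and height (world z) of scraper below 0.005 m), for 0.2 s.
At the end, for the whole second after the job is handed in: Cover held by the fingers alone, still, level within 11 deg, at least 60 mm above the tray lid; tray lid untouched and seated in the box (height 2.5 mm, centre 6 mm, level 3 deg) with both spares in it; the three chips on the counter; scraper block upright on the counter (z of cover in the frame of tile_box above 0.121 m and angle between cover's own z axis and vertical below 0.2 rad and contact force between the fingers and cover above 1 N and contact force between cover and tray_lid below 0.05 N and contact force between cover and tile_box below 0.05 N and contact force between cover and scraper below 0.05 N and linear speed of cover below 0.03 m/s and z of tray_lid in the frame of tile_box between 0.037 and 0.0435 m and horizontal distance between tray_lid and tile_box below 0.006 m and angle between the x axis of tray_lid and the x axis of tile_box, either way round below 0.08 rad and angle between tray_lid's own z axis and vertical below 0.05 rad and contact force between the fingers and tray_lid below 0.1 N and x of spare_a in the frame of tray_lid between -0.068 and 0.068 m and y of spare_a in the frame of tray_lid between -0.024 and 0.024 m and z of spare_a in the frame of tray_lid between -0.014 and 0.014 m and x of spare_b in the frame of tray_lid between -0.068 and 0.068 m and y of spare_b in the frame of tray_lid between -0.024 and 0.024 m and z of spare_b in the frame of tray_lid between -0.014 and 0.014 m and height (world z) of each of chip_a, chip_b, chip_c below 0.013 m and height (world z) of scraper below 0.005 m and angle between scraper's own z axis and vertical below 0.1 rad); the arm keeps its last pose, push and grip.
It fails at once if the fingers push a chip that is still on the cover ((contact force between the fingers and chip_a above 0.3 N and height (world z) of chip_a above 0.03 m) or (contact force between the fingers and chip_b above 0.3 N and height (world z) of chip_b above 0.03 m) or (contact force between the fingers and chip_c above 0.3 N and height (world z) of chip_c above 0.03 m)).
It fails at once if the tray lid is tipped more than 15 degrees, or lifted with a chip still on the set (angle between tray_lid's own z axis and vertical above 0.26 rad or (height (world z) of tray_lid above 0.012 m and height (world z) of any of chip_a, chip_b, chip_c above 0.03 m)).
It fails at once if the tray lid is dropped (it falls free of the fingers) (linear speed of tray_lid above 0.35 m/s and contact force between each of the fingers, scraper and tray_lid below 0.05 N).
It fails at once if the cover comes off while the tray lid is not seated in the box, or lifting the cover takes the tray lid up with it ((z of cover in the frame of tray_lid above 0.03 m and not (z of tray_lid in the frame of tile_box between 0.037 and 0.0435 m and horizontal distance between tray_lid and tile_box below 0.006 m and angle between the x axis of tray_lid and the x axis of tile_box, either way round below 0.08 rad and angle between tray_lid's own z axis and vertical below 0.05 rad)) or (contact force between the fingers and cover above 0.5 N and contact force between the fingers and tray_lid below 0.05 N and height (world z) of tray_lid above 0.047 m)).
It fails at once if a bystander is moved more than 20 mm (distance of any of soap_bottle, spacer_cup, nippers from where it was at the start of the episode above 0.02 m).
It also fails if it takes over 72 s, if anything falls off the work surface, if the arm or the gripper's body presses on something with over 40 N, if the wrist force passes 120 N, or if a joint passes its speed limit or range.

ROBOT

A 6-joint arm with a two-finger parallel gripper is mounted at the origin on the work surface. World frame = base frame: x ahead of the robot, y to its left, z up, the work surface at z = 0. Lengths are in m, angles in rad, forces in N, time in s.
With the tool pointing down it reaches from about 0.3 to 0.75 m from the base axis. Payload 8.5 kg.
Tool frame: the origin (TCP) lies where the fingers leave the gripper's body, on its centre line; the fingertips stand ctrl.finger_overhang ahead of it and the grasp point (between the pads) lies 45 mm ahead of it (ctrl.finger_overhang is the distance from the TCP to the fingertips, in m); z points along the fingers, y is the line along which they close (so a half turn about z gives the same grasp; the last joint's range is limited). The gripper opens to 88 mm and grips with 3 to 60 N. Pads are 18 mm wide; open, the fingers measure 123 mm over their backs; the gripper's body (75 mm by 187 mm) begins 45 mm behind the grasp point.
Start: joints at [1.039, 0.381, 1.297, -0, 1.464, -0.215], TCP at [0.171, 0.523, 0.303] pointing down, gripper open.
Joint ranges: [-3.11, 3.11], [-0.89, 2.33], [0.22, 2.48], [-1.42, 4.56], [0.17, 2.85], [-2.88, 2.88]. Speed limits (rad/s): [2.39, 2.39, 3.14, 3.14, 3.14, 3.14].

INTERFACE

Orientations are given as a unit quaternion [x, y, z, w].
In Python, from cell import ctrl gives the robot as it stands.
- The arm moves only by the tool jog_arm, never from a script. Its arguments are lists of equal length, an entry for each row: "travel": the shift along the tool's x, y, z in units of 30 mm (1.0 is 30 mm), a list of three; "twist": the turn, a rotation vector about the tool's x, y, z in units of 10 degrees (1.0 is 10 degrees), a list of three. A call has 1 to 10 rows; each row shifts and turns the commanded pose from where the row before left it, along the tool's axes as they then stand; what a row does not reach is not made up. A row lasts 1/8 s, in which the tool goes at most 62.5 mm and 10.7 degrees, less where a joint would pass 70% of its speed; a pose out of reach is approached as far as the arm can. A call is refused whole if a number of a shift passes 1 or a number of a turn 1, either way. A call with a gripper value outside its range is refused whole. "gripper" is the opening, from 0 (shut) to 1 (fully open), set as the call begins (left out, the last holds). The fingers move at their own pace and stop on an object; "grip_force" is the grip in N (left out, the last holds). Time passes only in rows, so rows that do not move let the fingers close. It gives the time, the measured TCP pose, the force, the opening and the grip force at its end, in the units of the state.
- ctrl.read_state(): the state, without advancing time (a new reading comes with each control period).
- ctrl.camera(name): name is "scene" or "top" or "wrist"; returns the picture (420x560x3 uint8, blue, green, red); there is no depth.
- ctrl.camera_params(name): a dict with "fovy" (degrees; the focal length in pixels is half the picture's height over the tangent of half this angle, whatever the lens; pixels are square), "cx", "cy" (the principal point, pixels), "k1" (the pictures are not rectified: a ray, as slopes to the right and down, at radius r is drawn at 1 + k1 r^2 times it, then the intrinsics apply), "R" (3x3) and "t" (3): a world point X has camera coordinates R X + t; the wrist camera has in their place "hand_eye" (4x4, takes a point from camera to tool coordinates, whose origin is the TCP and whose axes are the flange's). Camera axes: x right, y down, z forward; pixel columns grow to the right and rows downward; lengths in m; the calibration is good to about 2 mm. A picture is of the moment at which its call begins: read the wrist's pose just before it. camera_params takes no time and is no camera call.
- ctrl.close_job(): hands the job in; it is judged then, once.
The state is a dict: "time": time; "q": joint angles; "joint_velocities": joint speeds; "effort": joint torques, N m; "tcp_pos": TCP position; "orientation": TCP orientation; "force": force on the tool from outside, world axes, zero at the start; "moment": the same for the moment, N m; "width": finger opening in m; "gripper_force": force on a finger pad.
Only numpy, scipy, OpenCV 4.12 (cv2) and the standard library are available. Lean on these libraries where they do the work, as an engineer would, in place of code of your own. Each camera call takes 0.05 s, during which the arm holds its last target. There are 200 camera calls.

## Working session

There is one attempt and no reset: what is moved stays moved. The work goes in short steps, Python scripts to look and compute and a tool call to move; the robot and the scene stay as the last step left them, time stands still between calls to the robot, and variables do not carry over. Pictures are saved under pics/ and viewed, at most 10 in all, crops included, and the job is handed in when it is done.

Besides the shell and the picture viewer there is one more tool, called after "Emit:" as name(argument=value, ...) on one line, values as JSON. jog_arm: Moves the arm, as the interface text tells. Its arguments: {"type":"object","properties":{"travel":{"type":"array"},"twist":{"type":"array"},"gripper":{"type":"number"},"grip_force":{"type":"number"}},"required":["travel","twist"]}

```bash
ls; mkdir -p pics
python3 - <<'E'
from cell import ctrl
import cv2,numpy as np
s=ctrl.read_state();print(s['tcp_pos'],s['orientation'],s['width'],ctrl.finger_overhang,s['time'])
for n in("top","scene"):
    cv2.imwrite(f"pics/{n}0.png",ctrl.camera(n));p=ctrl.camera_params(n);print(n,p)
print(ctrl.camera_params("wrist"))
E
```

```text
pics
[0.17122499 0.52248154 0.30214564] [ 1.57716105e-01  9.87484240e-01 -6.61834604e-04 -2.60831646e-04] 0.08792793232941623 0.064 0.0
top {'fovy': 52.85604726203941, 'cx': 276.24884405183616, 'cy': 208.60855298400756, 'k1': -0.04026976068313547, 'R': array([[-0.00328185, -0.9999926 , -0.00200832],
       [-0.99377936,  0.00348501, -0.11131236],
       [ 0.11131854,  0.00163052, -0.99378344]]), 't': array([0.07135975, 0.56509983, 1.01232845])}
scene {'fovy': 49.01722636695673, 'cx': 282.54532425845656, 'cy': 209.93393573874755, 'k1': -0.09358248784477223, 'R': array([[ 0.13385504,  0.99099913, -0.00188399],
       [ 0.81846505, -0.1116222 , -0.5636093 ],
       [-0.55874662,  0.07389996, -0.82603935]]), 't': array([-0.14325575, -0.39426325,  1.25110741])}
{'fovy': 69.31298881204555, 'cx': 283.09996048441303, 'cy': 209.21417593560628, 'k1': -0.04766799135616416, 'hand_eye': array([[ 8.00260374e-04, -9.51825245e-01, -3.06639956e-01,
         7.75888752e-02],
       [ 9.99999314e-01,  4.99438782e-04,  1.05948810e-03,
        -6.05468689e-04],
       [-8.55299634e-04, -3.06640593e-01,  9.51824992e-01,
        -8.13907632e-02],
       [ 0.00000000e+00,  0.00000000e+00,  0.00000000e+00,
         1.00000000e+00]])}
```

View pics/top0.png

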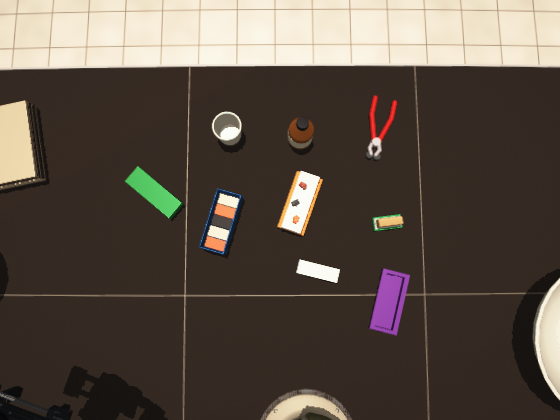

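View pics/scene0.png

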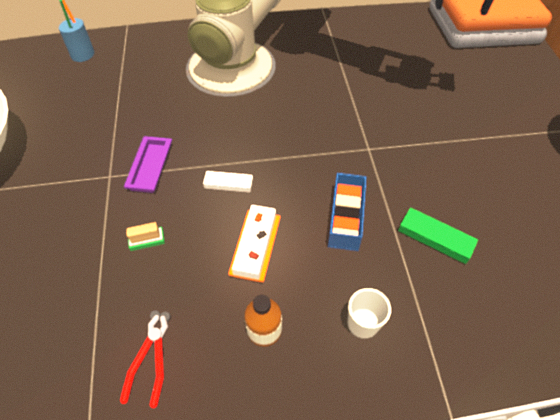

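The top view has three cover-like items: green at (153,192), small white at (318,271), and large white on the orange tray at (300,203). The cover must be the larger white one, so it is at (300,203). Of the tray shapes, purple is at (390,302) and orange at (300,203), so orange is meant. The blue box is at (222,222) and the scraper at (388,222). I'll confirm this in an enlarged crop.

```bash
cat > h.py <<'E'
import numpy as np,cv2
from cell import ctrl
from scipy.spatial.transform import Rotation as Rn
def K(p):
    f=210/np.tan(np.radians(p['fovy']/2));return np.array([[f,0,p['cx']],[0,f,p['cy']],[0,0,1.]]),np.array([p['k1'],0,0,0.])
def pose(name,s=None):
    p=ctrl.camera_params(name)
    if name!='wrist': return p,np.array(p['R']),np.array(p['t'])
    T=np.eye(4);T[:3,:3]=Rn.from_quat(s['orientation']).as_matrix();T[:3,3]=s['tcp_pos']
    M=np.linalg.inv(T@p['hand_eye']);return p,M[:3,:3],M[:3,3]
def world(name,uv,z,s=None):
    p,R,t=pose(name,s);k,d=K(p)
    n=cv2.undistortPoints(np.array(uv,float).reshape(-1,1,2),k,d)[:,0]
    r=np.c_[n,np.ones(len(n))]@R; c=-R.T@t
    return c+r*((z-c[2])/r[:,2])[:,None]
def proj(name,X,s=None):
    p,R,t=pose(name,s);k,d=K(p)
    return cv2.projectPoints(np.array(X,float).reshape(-1,1,3),cv2.Rodrigues(R)[0],t,k,d)[0][:,0]
E
python3 - <<'E'
import cv2
a=cv2.imread('pics/top0.png')[170:270,195:415]
cv2.imwrite('pics/c0.png',cv2.resize(a,None,fx=3.6,fy=3.6,interpolation=cv2.INTER_CUBIC))
E
```

```text
(no output)
```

View pics/c0.png

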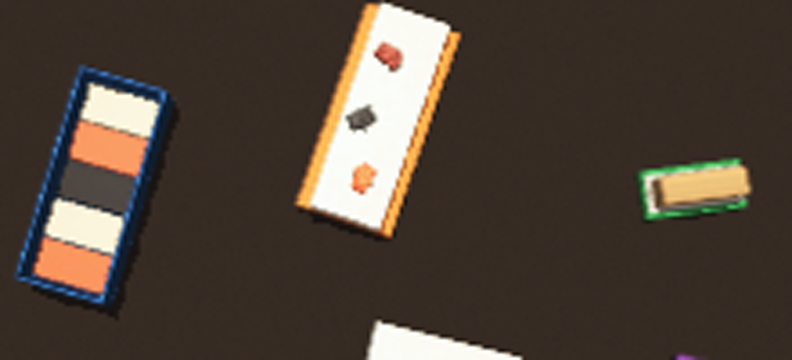

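The crop confirms it: the orange-flanged set carries three chips on its big white cover, with the box on the left and the scraper, with its green sole, on the right.

Run:
```python
from h import *
o=np.array([195,170])
def c(l): return np.array(l)/3.6+o-.36
for n,l,z in [('box',[(82,66),(170,92),(106,303),(17,278)],.055),('cov',[(376,3),(452,27),(385,235),(308,207)],.044),('sole',[(638,172),(738,159),(748,207),(648,219)],.012),('grip',[(660,178),(748,164),(750,195),(660,207)],.045),('chips',[(389,56),(361,118),(363,178)],.05)]:
    w=world('top',c(l),z);print(n,w[:,:2].round(4).tolist(),w.mean(0).round(4))
    if len(l)==4:
        e=[w[(i+1)%4]-w[i] for i in range(4)];print([ (round(np.linalg.norm(v),3),round(np.degrees(np.arctan2(v[1],v[0])),1)) for v in e])
s=ctrl.read_state();print(Rn.from_quat(s['orientation']).as_matrix().round(3))
```

```text
box [[0.6137, 0.2123], [0.5957, 0.1527], [0.4545, 0.1944], [0.4712, 0.2539]] [0.5338 0.2033 0.055 ]
[(np.float64(0.062), np.float64(-106.8)), (np.float64(0.147), np.float64(163.5)), (np.float64(0.062), np.float64(74.3)), (np.float64(0.149), np.float64(-16.3))]
cov [[0.6584, 0.0128], [0.6416, -0.0391], [0.4995, 0.0082], [0.5186, 0.06]] [0.5795 0.0105 0.044 ]
[(np.float64(0.055), np.float64(-108.0)), (np.float64(0.15), np.float64(161.6)), (np.float64(0.055), np.float64(69.8)), (np.float64(0.148), np.float64(-18.7))]
sole [[0.5444, -0.171], [0.5533, -0.2416], [0.5196, -0.2474], [0.5115, -0.1771]] [ 0.5322 -0.2093  0.012 ]
[(np.float64(0.071), np.float64(-82.8)), (np.float64(0.034), np.float64(-170.2)), (np.float64(0.071), np.float64(96.5)), (np.float64(0.033), np.float64(10.5))]
grip [[0.5373, -0.1784], [0.5466, -0.2386], [0.5255, -0.2392], [0.5176, -0.1778]] [ 0.5317 -0.2085  0.045 ]
[(np.float64(0.061), np.float64(-81.2)), (np.float64(0.021), np.float64(-178.4)), (np.float64(0.062), np.float64(97.3)), (np.float64(0.02), np.float64(-1.7))]
chips [[0.6206, 0.0046], [0.5783, 0.024], [0.5376, 0.023]] [0.5788 0.0172 0.05  ]
[[-0.95   0.312 -0.001]
 [ 0.312  0.95  -0.001]
 [ 0.    -0.001 -1.   ]]
```

Run:
```python
from h import *
print('bottle cap',world('top',[(302,123)],.13),'body base',world('scene',[(263,335)],.0),'scene cap',world('scene',[(263,302)],.13))
```

```text
bottle cap [[0.75158249 0.00960158 0.13      ]] body base [[0.75905772 0.00634443 0.        ]] scene cap [[0.75069289 0.01223379 0.13      ]]
```

Emit:
jog_arm(travel=[[-1,-1,0.2],[-1,-1,0.2],[-1,-1,0.2],[-1,-1,0.2],[-1,-1,0.2],[-1,-1,0.2],[-1,-1,0.2],[-1,-1,0.2],[-1,-1,0.1],[-1,-1,0]], twist=[[0,0,0],[0,0,0],[0,0,0],[0,0,0],[0,0,0],[0,0,0],[0,0,0],[0,0,0],[0,0,0],[0,0,0]])

```text
time: 1.35
tcp_pos: [0.3632, 0.1428, 0.2515]
orientation: [0.158, 0.987, -0.0, -0.0]
force: [0.8, -0.2, 0.0]
width: 0.0884
gripper_force: 0.0
```

Emit:
jog_arm(travel=[[-1,-1,0],[-1,-1,0],[-1,-1,0],[-1,-1,0],[-1,-1,0],[-1,-1,0],[-1,-1,0],[-1,-1,0],[-1,-1,0],[0,-0.4,0]], twist=[[0,0,0],[0,0,0],[0,0,0],[0,0,0],[0,0,0],[0,0,0],[0,0,0],[0,0,0],[0,0,0],[0,0,0]])

```text
time: 2.6
tcp_pos: [0.5321, -0.2098, 0.2508]
orientation: [0.158, 0.987, 0.0, -0.0]
force: [-1.3, 0.2, 0.6]
width: 0.0881
gripper_force: 0.0
```

Emit:
jog_arm(travel=[[0,0,0],[0,0,0],[0,0,0],[0,0,0],[0,0,0],[0,0,0],[0,0,0],[0,0,0]], twist=[[0,0,1],[0,0,1],[0,0,1],[0,0,1],[0,0,1],[0,0,1],[0,0,0.4],[0,0,0]])

```text
time: 3.6
tcp_pos: [0.5311, -0.2073, 0.2517]
orientation: [0.657, 0.754, -0.0, -0.0]
force: [-0.2, 0.5, -0.4]
width: 0.0879
gripper_force: 0.0
```

Run:
```python
from h import *
import json
s=ctrl.read_state();print(s['tcp_pos'],Rn.from_quat(s['orientation']).as_matrix().round(3).tolist(),s['q'],s['time'])
a=ctrl.camera('wrist');cv2.imwrite('pics/w0.png',a)
json.dump({k:np.array(s[k]).tolist() for k in('tcp_pos','orientation')},open('s0.json','w'))
```

```text
[ 0.53113433 -0.20729521  0.25169768] [[-0.138, 0.99, -0.001], [0.99, 0.138, 0.0], [0.001, -0.001, -1.0]] [-5.79701508e-01  4.56457805e-01  1.32612672e+00  7.19894568e-05
  1.35974370e+00 -7.17879622e-01] 3.6
```

View pics/w0.png

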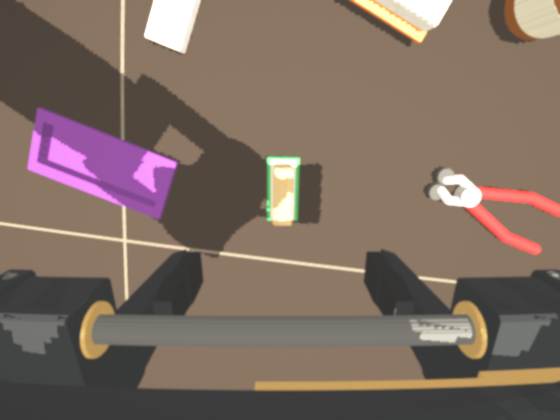

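The scraper is centred in the wrist view. Its sole runs from about (267,158) to (299,220), and the grip is upright between the fingers.

Run:
```python
from h import *
import json
s=json.load(open('s0.json'))
w=world('wrist',[(267,158),(300,158),(298,220),(266,220)],.012,s);print(w.round(4).tolist(),w.mean(0))
g=world('wrist',[(272,223),(294,223)],.045,s);print(g.round(4).tolist())
e=(w[0]+w[1]-w[2]-w[3])/2;print('yaw x', np.degrees(np.arctan2(e[1],e[0]))-90)
print(np.linalg.norm(e))
# target in tool frame
R=Rn.from_quat(s['orientation']).as_matrix()
print('tool delta units',(R.T@(w.mean(0)*[1,1,0]+[0,0,.086]-s['tcp_pos'])/.03).round(3))
```

```text
[[0.5116, -0.1778, 0.012], [0.5461, -0.173, 0.012], [0.5546, -0.2419, 0.012], [0.519, -0.2469, 0.012]] [ 0.53280396 -0.2098762   0.012     ]
[[0.5257, -0.2372, 0.045], [0.5477, -0.2341, 0.045]]
yaw x 6.594459614890624
0.06944883693969126
tool delta units [-0.096  0.046  5.523]
```

Emit:
jog_arm(travel=[[-0.1,0.05,1],[0,0,1],[0,0,1],[0,0,1],[0,0,1],[0,0,0.5],[0,0,0]], twist=[[0,0,0.1],[0,0,0],[0,0,0],[0,0,0],[0,0,0],[0,0,0],[0,0,0]])

```text
time: 4.53
tcp_pos: [0.5334, -0.2106, 0.0864]
orientation: [0.663, 0.748, -0.0, -0.001]
force: [-0.3, -1.0, 0.3]
width: 0.0882
gripper_force: 0.0
```

Emit:
jog_arm(travel=[[0,0,0],[0,0,0],[0,0,0],[0,0,0],[0,0,0],[0,0,0]], twist=[[0,0,0],[0,0,0],[0,0,0],[0,0,0],[0,0,0],[0,0,0]], gripper=0, grip_force=30)

```text
time: 5.28
tcp_pos: [0.5335, -0.2108, 0.0867]
orientation: [0.664, 0.748, -0.0, -0.0]
force: [-0.3, 1.0, 0.2]
width: 0.0302
gripper_force: 0.0
```

Emit:
jog_arm(travel=[[0,0,-0.3],[0,0,-0.7],[0,0,-1],[0,0,-1],[0,0,-0.5],[0,0,0]], twist=[[0,0,0],[0,0,0],[0,0,0],[0,0,0],[0,0,0],[0,0,0]])

```text
time: 6.02
tcp_pos: [0.5337, -0.2108, 0.1924]
orientation: [0.664, 0.748, 0.0, 0.001]
force: [0.1, 0.6, -1.3]
width: 0.0198
gripper_force: 29.6
```

```bash
cat >> h.py <<'E'
def plan(x,y,z,yaw):  # yaw (deg) of tool y; returns travel in units after rotating first
    s=ctrl.read_state();R=Rn.from_quat(s['orientation']).as_matrix()
    cur=np.degrees(np.arctan2(R[1,1],R[0,1]));d=(yaw-cur+180)%360-180
    D=np.array([x,y,z])-s['tcp_pos']
    c,n=np.radians(yaw),0
    R2=np.array([[-np.sin(c),np.cos(c),0],[np.cos(c),np.sin(c),0],[0,0,-1]])
    print('pos',np.round(s['tcp_pos'],4),'yaw',cur.round(2),'w',round(s['width'],4),'t',s['time'],'q6',s['q'][5])
    print(' travel BEFORE turn',(R.T@D/.03).round(2),'AFTER turn',(R2.T@D/.03).round(2),'twist',(R.T@[0,0,d/10]).round(2))
E
python3 - <<'E'
from h import *
c,u,v=np.array([.5795,.0105]),np.array([.951,-.309]),np.array([.309,.951])
p=c-.085*u+.004*v
plan(*p,.17,-18)
E
```

```text
pos [ 0.5337 -0.2108  0.1924] yaw 6.85 w 0.0198 t 6.025 q6 -0.7020367609502198
 travel BEFORE turn [ 8.45 -0.12  0.74] AFTER turn [ 7.62 -3.66  0.75] twist [ 0.   -0.    2.49]
```

Run:
```python
from h import *
a=ctrl.camera('wrist');b=ctrl.camera('scene')
u=proj('scene',[[.5337,-.2108,.105]])[0].astype(int);print(u)
b=b[u[1]-55:u[1]+55,u[0]-55:u[0]+55]
b=cv2.resize(b,(420,420),interpolation=cv2.INTER_CUBIC)
print(u-55)
cv2.imwrite('pics/h1.png',np.hstack([a[:,90:470],b]))
```

```text
[131 213]
[ 76 158]
```

View pics/h1.png

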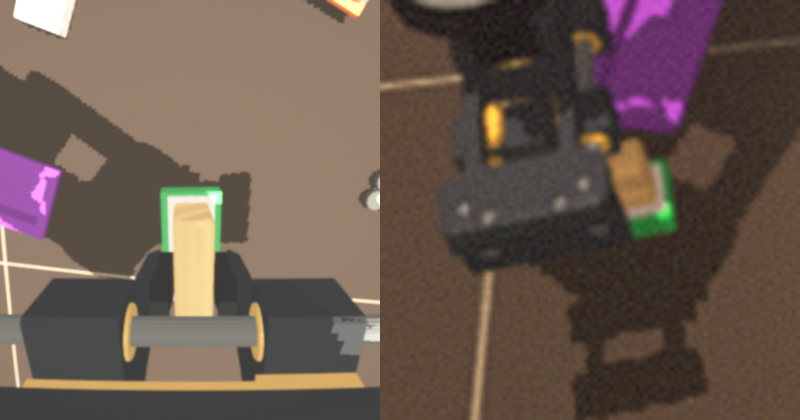

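The grip is about 10 mm high on the block because the fingers closed late. I'll set it down and re-grip deeper so the height is known.

Emit:
jog_arm(travel=[[0,0,1],[0,0,1],[0,0,0.7],[0,0,0.3],[0,0,0.12],[0,0,0]], twist=[[0,0,0],[0,0,0],[0,0,0],[0,0,0],[0,0,0],[0,0,0]])

```text
time: 6.88
tcp_pos: [0.5337, -0.2109, 0.0984]
orientation: [0.664, 0.748, 0.0, 0.0]
force: [-0.1, 0.1, -1.7]
width: 0.02
gripper_force: 29.6
```

Emit:
jog_arm(travel=[[0,0,0],[0,0,0],[0,0,0],[0,0,0.2],[0,0,0.2],[0,0,0]], twist=[[0,0,0],[0,0,0],[0,0,0],[0,0,0],[0,0,0],[0,0,0]], gripper=0.4)

```text
time: 7.62
tcp_pos: [0.5333, -0.2106, 0.0854]
orientation: [0.664, 0.748, -0.0, -0.001]
force: [0.6, 0.3, -0.5]
width: 0.0352
gripper_force: 0.0
```

Emit:
jog_arm(travel=[[0,0,0],[0,0,0],[0,0,0],[0,0,0],[0,0,0],[0,0,0],[0,0,0]], twist=[[0,0,0],[0,0,0],[0,0,0],[0,0,0],[0,0,0],[0,0,0],[0,0,0]], gripper=0)

```text
time: 8.5
tcp_pos: [0.5336, -0.2108, 0.0862]
orientation: [0.664, 0.748, 0.0, 0.0]
force: [-1.0, 0.2, 2.0]
width: 0.0199
gripper_force: 30.0
```

Emit:
jog_arm(travel=[[0,0,-0.5],[0,0,-1],[0,0,-1],[0,0,-0.3],[0,0,0],[0,0,0],[0,0,0]], twist=[[0,0,0],[0,0,0],[0,0,0],[0,0,0.9],[0,0,0.9],[0,0,0.7],[0,0,0]])

```text
time: 9.38
tcp_pos: [0.5336, -0.2107, 0.1709]
orientation: [0.809, 0.587, 0.0, 0.0]
force: [-0.0, 0.1, -1.8]
width: 0.02
gripper_force: 30.0
```

Emit:
jog_arm(travel=[[0.8,-0.4,0],[1,-0.5,0],[1,-0.5,0],[1,-0.5,0],[1,-0.5,0],[1,-0.5,0],[1,-0.5,0],[0.8,-0.3,0],[0,0,0]], twist=[[0,0,0],[0,0,0],[0,0,0],[0,0,0],[0,0,0],[0,0,0],[0,0,0],[0,0,0],[0,0,0]])

```text
time: 10.5
tcp_pos: [0.4989, 0.0416, 0.1706]
orientation: [0.808, 0.589, 0.0, 0.0]
force: [0.3, -0.9, -1.1]
width: 0.0196
gripper_force: 30.0
```

Run:
```python
from h import *
import json
c,u,v=np.array([.5795,.0105]),np.array([.951,-.309]),np.array([.309,.951])
p=c-.085*u+.004*v
plan(*p,.17,-18)
s=ctrl.read_state();print(s['width'],s['force'])
a=ctrl.camera('wrist');b=ctrl.camera('scene')[195:295,210:310]
json.dump({k:np.array(s[k]).tolist() for k in('tcp_pos','orientation')},open('s1.json','w'))
cv2.imwrite('pics/h2.png',np.hstack([a[:,90:470],cv2.resize(b,(420,420),interpolation=cv2.INTER_CUBIC)]))
```

```text
pos [0.4989 0.0416 0.1706] yaw -17.88 w 0.0196 t 10.5 q6 0.15831347315538785
 travel BEFORE turn [-0.02  0.04  0.02] AFTER turn [-0.02  0.04  0.02] twist [-0.   -0.    0.01]
0.019596227279031337 [ 0.32363078 -0.85990373 -1.09508789]
```

View pics/h2.png

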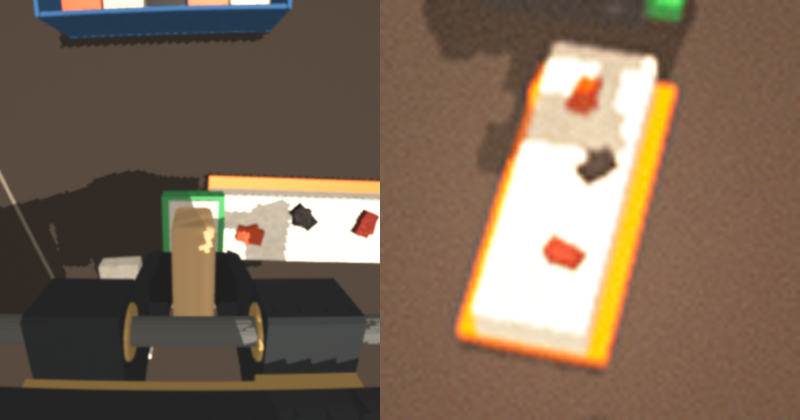

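The wrist view shows the block at (193,220) beside the cover's -x end. Chips a, b and c are at crop pixels (250,234), (303,216) and (365,224). I'll refine the set pose from this.

Run:
```python
from h import *
import json
s=json.load(open('s1.json'))
f=world('wrist',[(330,196),(460,198)],.044,s);n=world('wrist',[(340,261),(460,263)],.044,s);fl=world('wrist',[(298,176),(470,181)],.02,s);ch=world('wrist',[(340,234),(393,216),(455,224)],.047,s)
for a in(f,n,fl): d=a[1]-a[0];print(np.degrees(np.arctan2(d[1],d[0])))
c,u,v=np.array([.5795,.0105]),np.array([.951,-.309]),np.array([.309,.951])
for a in(f,n,fl,ch): q=a[:,:2]-c;print((np.c_[q@u,q@v]*1000).round(1).tolist())
```

```text
-18.667285908108287
-19.340314055195876
-19.32683610039177
[[-50.9, 26.9], [43.7, 25.8]]
[[-40.7, -24.5], [53.5, -26.7]]
[[-72.7, 36.3], [64.2, 33.1]]
[[-42.7, -1.0], [-5.2, 13.0], [41.7, 6.8]]
```

Emit:
jog_arm(travel=[[0,0,0.5],[0,0,0.5],[0,0,0.27],[0,0,0]], twist=[[0,0,0.1],[0,0,0],[0,0,0],[0,0,0]])

```text
time: 11.1
tcp_pos: [0.4991, 0.0399, 0.1318]
orientation: [0.815, 0.579, -0.0, -0.0]
force: [0.3, 0.4, -0.6]
width: 0.0202
gripper_force: 30.0
```

Emit:
jog_arm(travel=[[-0.02,0.2,0],[-0.02,0.25,0],[-0.03,0.25,0],[-0.03,0.25,0],[-0.03,0.25,0],[-0.03,0.25,0],[-0.03,0.25,0],[-0.03,0.25,0],[0,0,0]], twist=[[0,0,0],[0,0,0],[0,0,0],[0,0,0],[0,0,0],[0,0,0],[0,0,0],[0,0,0],[0,0,0]])

```text
time: 12.22
tcp_pos: [0.5526, 0.0148, 0.132]
orientation: [0.815, 0.58, 0.0, 0.0]
force: [0.3, -0.6, -1.2]
width: 0.0195
gripper_force: 30.0
```

Run:
```python
from h import *
c,u,v=np.array([.5795,.0105]),np.array([.946,-.324]),np.array([.324,.946])
s=ctrl.read_state();q=s['tcp_pos'][:2]-c;print(s['tcp_pos'],q@u,q@v,s['force'])
a=ctrl.camera('wrist');b=ctrl.camera('scene')[195:295,210:310]
cv2.imwrite('pics/h3.png',np.hstack([a[:,90:470],cv2.resize(b,(420,420),interpolation=cv2.INTER_CUBIC)]))
```

```text
[0.55263174 0.01479998 0.13199413] -0.026810567314149547 -0.004637539348375799 [ 0.33685526 -0.61717509 -1.15357746]
```

View pics/h3.png

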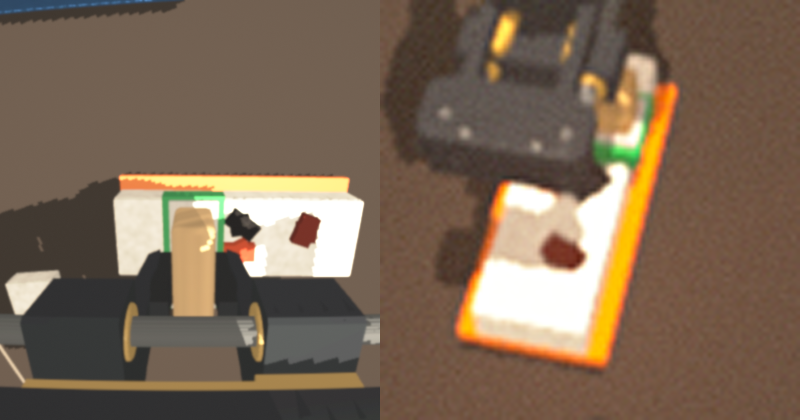

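The push is working: a and b lie side by side ahead of the sole, c is still ahead of them, and the set hasn't moved. I'll carry on straight.

Emit:
jog_arm(travel=[[0,0.3,0],[0,0.3,0],[0,0.3,0],[0,0.3,0],[0,0.3,0],[0,0.3,0],[0,0.4,0],[0,0.4,0],[0,0.4,0],[0,0,0]], twist=[[0,0,0],[0,0,0],[0,0,0],[0,0,0],[0,0,0],[0,0,0],[0,0,0],[0,0,0],[0,0,0],[0,0,0]])

```text
time: 13.58
tcp_pos: [0.6379, -0.0149, 0.1318]
orientation: [0.815, 0.579, 0.0, 0.0]
force: [-0.1, 0.3, -0.7]
width: 0.0198
gripper_force: 30.0
```

Run:
```python
from h import *
c,u,v=np.array([.5795,.0105]),np.array([.946,-.324]),np.array([.324,.946])
s=ctrl.read_state();q=s['tcp_pos'][:2]-c;print(s['tcp_pos'],q@u,q@v,s['force'])
a=ctrl.camera('wrist');b=ctrl.camera('scene')[215:315,210:310]
cv2.imwrite('pics/h4.png',np.hstack([a[:,90:470],cv2.resize(b,(420,420),interpolation=cv2.INTER_CUBIC)]))
```

```text
[ 0.63791377 -0.01486274  0.13183993] 0.06347694998477418 -0.005067088758810224 [-0.05031469  0.27375832 -0.65331172]
```

View pics/h4.png

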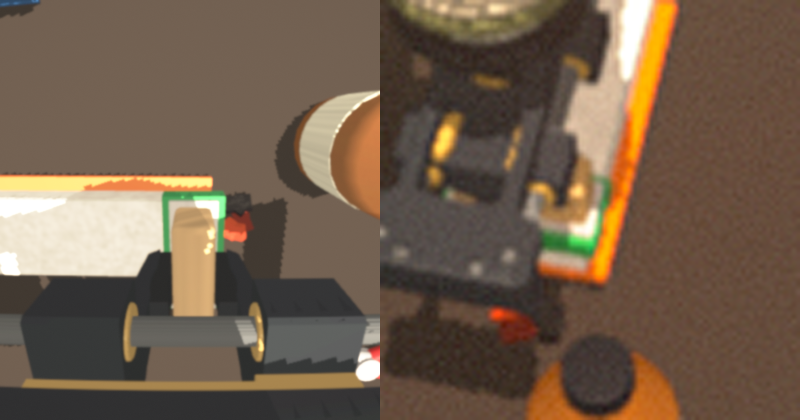

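Emit:
jog_arm(travel=[[0,0,-0.7],[0,0,-0.8],[-0.7,0,0],[-1,-0.3,0],[-1,-0.3,0],[-1,-0.3,0],[-1,-0.3,0],[-1,-0.4,0],[-1,-0.4,0],[-0.3,0,0]], twist=[[0,0,0],[0,0,0],[0,0,0],[0,0,0],[0,0,0],[0,0,0],[0,0,0],[0,0,0],[0,0,0],[0,0,0]])

```text
time: 14.92
tcp_pos: [0.5098, -0.1947, 0.1762]
orientation: [0.816, 0.579, -0.0, -0.001]
force: [0.1, 0.8, -0.4]
width: 0.0201
gripper_force: 30.0
```

Run:
```python
from h import *
plan(.513,-.195,.0875,-18.9)
a=ctrl.camera('top')[160:260,265:365];b=ctrl.camera('scene')[195:305,200:310]
cv2.imwrite('pics/h5.png',np.hstack([cv2.resize(a,(400,400),interpolation=cv2.INTER_CUBIC),cv2.resize(b,(400,400),interpolation=cv2.INTER_CUBIC)]))
```

```text
pos [ 0.5098 -0.1947  0.1762] yaw -19.3 w 0.0201 t 14.925 q6 -0.24482300611494912
 travel BEFORE turn [0.03 0.11 2.96] AFTER turn [0.03 0.1  2.96] twist [ 0.   -0.   -0.04]
```

View pics/h5.png

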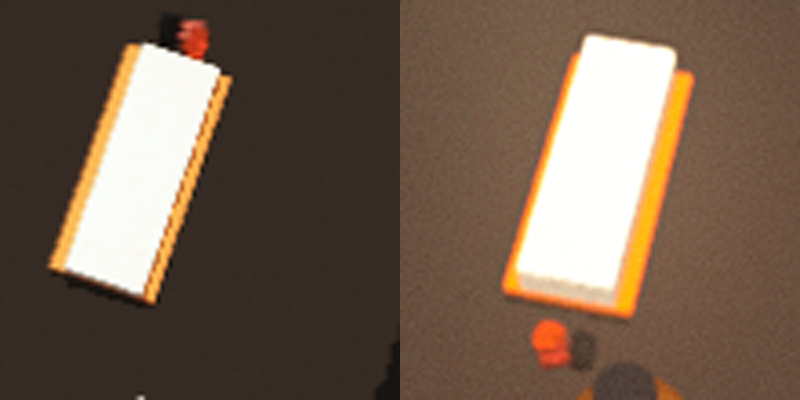

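The cover is clear and the set is still in place. All three chips lie beyond its +x end, at about (185,35) in the left crop. Next I'll stand the block down.

Emit:
jog_arm(travel=[[0,0,0.8],[0,0,0.9],[0,0,0.7],[0,0,0.4],[0,0,0.18],[0,0,0]], twist=[[0,0,0],[0,0,0],[0,0,0],[0,0,0],[0,0,0],[0,0,0]])

```text
time: 15.78
tcp_pos: [0.5119, -0.1931, 0.0878]
orientation: [0.815, 0.58, 0.0, 0.0]
force: [0.3, 0.4, -1.3]
width: 0.0198
gripper_force: 30.0
```

Emit:
jog_arm(travel=[[0,0,0],[0,0,0],[0,0,0],[0,0,-0.5],[0,0,-1],[0,0,-1],[0,0,-1],[0,0,-1]], twist=[[0,0,0],[0,0,0],[0,0,0],[0,0,0],[0,0,0],[0,0,0],[0,0,0],[0,0,0]], gripper=1)

```text
time: 16.77
tcp_pos: [0.5115, -0.1931, 0.2248]
orientation: [0.815, 0.58, 0.0, 0.001]
force: [-0.5, -0.2, 0.0]
width: 0.088
gripper_force: 0.0
```

Run:
```python
from h import *
f=lambda l:np.array(l)/4+[265,160]-.375
for l,z in(([(140,42),(221,68),(148,295),(68,268)],.044),([(122,45),(232,77),(157,303),(50,267)],.02)):
    w=world('top',f(l),z);a=w[0]+w[1]-w[2]-w[3];print(w.mean(0),np.degrees(np.arctan2(a[1],a[0])),np.linalg.norm(a)/2)
plan(.5795,.0105,.2,71)
```

```text
[0.58132142 0.0094242  0.044     ] -18.145178221341606 0.14680270434839537
[0.5814199  0.01060575 0.02      ] -18.549754591817535 0.14882902689772612
pos [ 0.5115 -0.1931  0.2248] yaw -19.15 w 0.088 t 16.775 q6 -0.24327095988207995
 travel BEFORE turn [ 7.15 -0.09  0.83] AFTER turn [0.07 7.15 0.83] twist [-0.    0.01 -9.02]
```

Emit:
jog_arm(travel=[[0.8,0,0],[0.9,0,0],[0.9,0,0],[0.9,0,0],[0.9,0,0],[0.9,0,0],[0.9,0,0],[0.9,0,0],[0,0,0]], twist=[[0,0,-0.9],[0,0,0],[0,0,0],[0,0,0],[0,0,0],[0,0,0],[0,0,0],[0,0,0],[0,0,0]])

```text
time: 17.9
tcp_pos: [0.5528, 0.0168, 0.2236]
orientation: [0.766, 0.643, 0.0, 0.0]
force: [-0.1, 0.3, -0.3]
width: 0.088
gripper_force: 0.0
```

Emit:
jog_arm(travel=[[0,0,0],[0,0,0],[0,0,0],[0,0,0],[0,0,0],[0,0,0],[0,0,0],[0,0,0],[0,0,0],[0,0,0]], twist=[[0,0,-0.9],[0,0,-0.9],[0,0,-0.9],[0,0,-0.9],[0,0,-0.9],[0,0,-0.9],[0,0,-0.9],[0,0,-0.9],[0,0,-0.9],[0,0,0]])

```text
time: 19.15
tcp_pos: [0.5527, 0.0147, 0.2232]
orientation: [0.167, 0.986, -0.0, 0.0]
force: [-0.4, -0.5, 0.0]
width: 0.088
gripper_force: 0.0
```

Run:
```python
from h import *
import json
plan(.5805,.0105,.078,71.3)
s=ctrl.read_state();a=ctrl.camera('wrist')
json.dump({k:np.array(s[k]).tolist() for k in('tcp_pos','orientation')},open('s2.json','w'))
cv2.imwrite('pics/h6.png',a)
```

```text
pos [0.5527 0.0147 0.2232] yaw 70.73 w 0.088 t 19.15 q6 -1.4218458777190113
 travel BEFORE turn [-0.92  0.17  4.84] AFTER turn [-0.92  0.16  4.84] twist [-0.   -0.   -0.06]
```

View pics/h6.png

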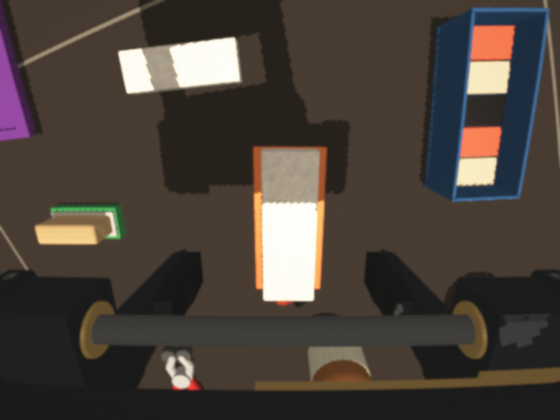

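Run:
```python
from h import *
import json
s=json.load(open('s2.json'))
for n,l,z in(('cov',[(262,149),(320,149),(314,300),(264,300)],.044),('fl',[(254,147),(327,147),(321,290),(256,289)],.02),('box',[(472,10),(547,10),(521,198),(453,199)],.055)):
    w=world('wrist',l,z,s);a=w[2]+w[3]-w[0]-w[1];b=w[1]-w[0];print(n,w.mean(0).round(4),np.degrees(np.arctan2(a[1],a[0])),np.linalg.norm(a)/2,np.linalg.norm(b), np.linalg.norm(w[2]-w[3]),((w[:2].mean(0)+w[2:].mean(0))/2).round(4))
```

```text
cov [0.5806 0.0113 0.044 ] -19.530162790864246 0.14937419039975686 0.04924472567163058 0.05013718102130734 [0.5806 0.0113 0.044 ]
fl [0.5826 0.0107 0.02  ] -19.601434397951877 0.15169705974713846 0.06757792878006243 0.07027287898011547 [0.5826 0.0107 0.02  ]
box [0.5343 0.2048 0.055 ] -15.565972921434584 0.1465716962220193 0.05925483864252454 0.0621403403615324 [0.5343 0.2048 0.055 ]
```

Emit:
jog_arm(travel=[[-0.93,0.18,0],[0,0,1],[0,0,1],[0,0,1],[0,0,0.9],[0,0,0.6],[0,0,0.4],[0,0,0]], twist=[[0,0,0],[0,0,0],[0,0,0],[0,0,0],[0,0,0],[0,0,0],[0,0,0],[0,0,0]])

```text
time: 20.2
tcp_pos: [0.5808, 0.0113, 0.0753]
orientation: [0.167, 0.986, -0.0, -0.0]
force: [0.0, 0.4, 0.9]
width: 0.088
gripper_force: 0.0
```

Emit:
jog_arm(travel=[[0,0,0],[0,0,0],[0,0,0],[0,0,0],[0,0,0],[0,0,0]], twist=[[0,0,0],[0,0,0],[0,0,0],[0,0,0],[0,0,0],[0,0,0]], gripper=0, grip_force=25)

```text
time: 20.95
tcp_pos: [0.5812, 0.0114, 0.0763]
orientation: [0.166, 0.986, -0.0, 0.001]
force: [-1.7, -1.9, 6.2]
width: 0.0674
gripper_force: 25.0
```

Emit:
jog_arm(travel=[[0,0,-0.1],[0,0,-0.2],[0,0,-0.4],[0,0,-0.6],[0,0,-0.7],[0,0,-0.5],[0,0,-0.2],[0,0,0]], twist=[[0,0,0],[0,0,0],[0,0,0],[0,0,0],[0,0,0],[0,0,0],[0,0,0],[0,0,0]])

```text
time: 21.95
tcp_pos: [0.5809, 0.0115, 0.1567]
orientation: [0.166, 0.986, 0.0, 0.0]
force: [-0.7, -0.6, -4.1]
width: 0.067
gripper_force: 25.0
```

Run:
```python
from h import *
import json
plan(.534,.204,.155,73.9)
s=ctrl.read_state();a=ctrl.camera('wrist');b=ctrl.camera('scene')
json.dump({k:np.array(s[k]).tolist() for k in('tcp_pos','orientation')},open('s3.json','w'))
cv2.imwrite('pics/h7.png',np.hstack([a[60:420,80:],cv2.resize(b[180:300,200:300],(300,360))]))
```

```text
pos [0.5809 0.0115 0.1567] yaw 70.85 w 0.067 t 21.95 q6 -1.4203464703542183
 travel BEFORE turn [3.58 5.55 0.06] AFTER turn [3.28 5.73 0.06] twist [-0.    0.   -0.31]
```

View pics/h7.png

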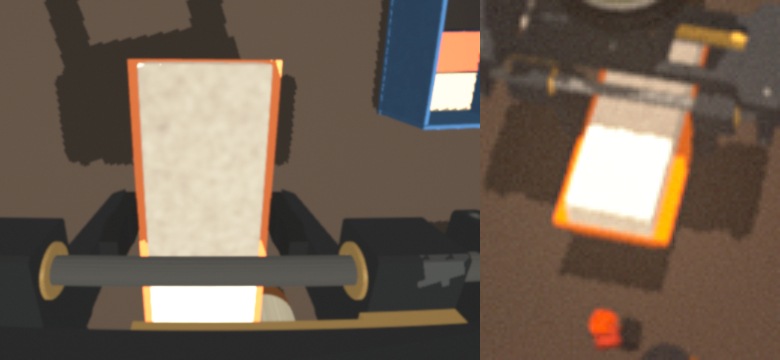

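I have now viewed 11 pictures, one over the limit of 10, so I'll work from image code alone from here. I'll fit the box model to its blue silhouette in the saved pictures and measure the held set's end edge.

```bash
cat > fit.py <<'E'
from h import *
import json
from scipy.optimize import minimize
def box(x,y,yaw):
    c,s_=np.cos(yaw),np.sin(yaw);P=[]
    for z in(0,.055):
        for a,b in((75,31),(-75,31),(-75,-31),(75,-31)): P.append([x+c*a/1000-s_*b/1000,y+s_*a/1000+c*b/1000,z])
    return np.array(P)
ims=[(n,cv2.imread(f'pics/{n}0.png')) for n in('top','scene')]
S=8
data=[]
for n,im in ims:
    p=proj(n,box(.534,.204,-.28));lo=(p.min(0)-12).astype(int);hi=(p.max(0)+12).astype(int)
    a=cv2.resize(im[lo[1]:hi[1],lo[0]:hi[0]],None,fx=S,fy=S,interpolation=cv2.INTER_CUBIC)
    h=cv2.cvtColor(a,cv2.COLOR_BGR2HSV);m=((h[...,0]>95)&(h[...,0]<130)&(h[...,1]>130)&(h[...,2]>40)).astype(np.uint8)
    cs=max(cv2.findContours(m,0,1)[0],key=cv2.contourArea);M=np.zeros_like(m);cv2.fillPoly(M,[cv2.convexHull(cs)],1)
    data.append((n,lo,M));
def cost(v,sel=(0,1)):
    t=0
    for i in sel:
        n,lo,M=data[i];q=((proj(n,box(*v))-lo+.5)*S-.5)
        N=np.zeros_like(M);cv2.fillConvexPoly(N,cv2.convexHull(np.round(q).astype(np.int32)),1);t+=(N!=M).sum()/M.sum()
    return t
for sel in((0,),(1,),(0,1)):
    r=minimize(cost,[.534,.204,-.28],args=(sel,),method='Nelder-Mead',options=dict(initial_simplex=[[.534,.204,-.28],[.538,.204,-.28],[.534,.208,-.28],[.534,.204,-.25]]))
    print(sel,r.x.round(4),np.degrees(r.x[2]),r.fun)
s=json.load(open('s3.json'));
w=world('wrist',[(208.5,120),(362,120)],.1004,s)
R=Rn.from_quat(s['orientation']).as_matrix();print('flange end in tool mm',((w-s['tcp_pos'])@R*1000).round(1))
E
python3 fit.py
```

```text
(0,) [ 0.534   0.2056 -0.2825] -16.186374315751134 0.0120928675861826
(1,) [ 0.5079  0.214  -0.2868] -16.432816588235642 0.16862850079129496
(0, 1) [ 0.5327  0.2061 -0.2915] -16.7031468365016 0.2422093452389884
flange end in tool mm [[ 74.2 -33.1  56.3]
 [ 74.3  34.1  56.3]]
```

Emit:
jog_arm(travel=[[0.2,0.3,0],[0.4,0.6,0],[0.5,0.8,0],[0.6,0.9,0],[0.6,0.9,0],[0.5,0.8,0],[0.4,0.7,0],[0.3,0.4,0],[0.11,0.16,0],[0,0,0]], twist=[[0,0,0],[0,0,0],[0,0,0],[0,0,0],[0,0,0],[0,0,0],[0,0,0],[0,0,0],[0,0,-0.15],[0,0,-0.15]])

```text
time: 23.3
tcp_pos: [0.5333, 0.2046, 0.1566]
orientation: [0.139, 0.99, -0.0, -0.0]
force: [0.3, 0.7, -3.3]
width: 0.0673
gripper_force: 25.0
```

Run:
```python
from h import *
plan(.5333,.2047,.1205,73.8)
```

```text
pos [0.5333 0.2046 0.1566] yaw 73.97 w 0.0673 t 23.3 q6 -1.1317738427283452
 travel BEFORE turn [-0.   0.   1.2] AFTER turn [-0.   0.   1.2] twist [-0.    0.    0.02]
```

Emit:
jog_arm(travel=[[0,0,0.3],[0,0,0.3],[0,0,0.2],[0,0,0.1],[0,0,0.1],[0,0,0]], twist=[[0,0,0],[0,0,0],[0,0,0],[0,0,0],[0,0,0],[0,0,0]])

```text
time: 24.05
tcp_pos: [0.5334, 0.2046, 0.1266]
orientation: [0.14, 0.99, -0.0, -0.0]
force: [-0.1, 0.4, -4.4]
width: 0.0677
gripper_force: 25.0
```

Emit:
jog_arm(travel=[[0,0,0.08],[0,0,0.08],[0,0,0.06],[0,0,0]], twist=[[0,0,0],[0,0,0],[0,0,0],[0,0,0]])

```text
time: 24.55
tcp_pos: [0.5333, 0.2046, 0.1199]
orientation: [0.14, 0.99, -0.0, -0.0]
force: [0.2, -0.3, -3.3]
width: 0.0678
gripper_force: 25.0
```

Emit:
jog_arm(travel=[[0,0,0.05],[0,0,0.04],[0,0,0],[0,0,0]], twist=[[0,0,0],[0,0,0],[0,0,0],[0,0,0]])

```text
time: 25.05
tcp_pos: [0.5334, 0.2046, 0.1174]
orientation: [0.14, 0.99, 0.0, 0.0]
force: [0.4, 0.3, -2.7]
width: 0.0674
gripper_force: 25.0
```

Emit:
jog_arm(travel=[[0,0,0.04],[0,0,0],[0,0,0]], twist=[[0,0,0],[0,0,0],[0,0,0]])

```text
time: 25.42
tcp_pos: [0.5334, 0.2046, 0.1173]
orientation: [0.14, 0.99, 0.0, 0.0]
force: [-3.5, -1.4, 8.6]
width: 0.0674
gripper_force: 25.0
```

Emit:
jog_arm(travel=[[0,0,0.03],[0,0,0],[0,0,0]], twist=[[0,0,0],[0,0,0],[0,0,0]])

```text
time: 25.8
tcp_pos: [0.5334, 0.2046, 0.1172]
orientation: [0.14, 0.99, 0.0, 0.001]
force: [-6.7, -1.9, 16.1]
width: 0.0673
gripper_force: 25.0
```

Emit:
jog_arm(travel=[[0,0,-0.07],[0,0,0],[0,0,0],[0,0,0],[0,0,0],[0,0,-0.25],[0,0,-0.25],[0,0,0],[0,0,0]], twist=[[0,0,0],[0,0,0],[0,0,0],[0,0,0],[0,0,0],[0,0,0],[0,0,0],[0,0,0],[0,0,0]], gripper=1)

```text
time: 26.92
tcp_pos: [0.5333, 0.2046, 0.1324]
orientation: [0.14, 0.99, 0.0, 0.0]
force: [0.1, -0.2, -0.3]
width: 0.0881
gripper_force: 0.0
```

Run:
```python
from h import *
plan(.5333,.2047,.132,73.8)
s=ctrl.read_state();print(s['force'])
a=ctrl.camera('top');cv2.imwrite('pics/top1.png',a)
h=cv2.cvtColor(a,cv2.COLOR_BGR2HSV)
# chips area and orange flange check
for n,uv in (('chip region',proj('top',[[.665,-.02,.005]])[0]),):
    u,v=uv.astype(int);r=h[v-14:v+15,u-14:u+15];m=((r[...,1]>130)&(r[...,2]>110)&((r[...,0]<15)|(r[...,0]>170))).astype(np.uint8)
    k,l,st,c=cv2.connectedComponentsWithStats(m);print(n,st[1:].tolist(),(c[1:]+[u-14,v-14]).round(1).tolist(),world('top',c[1:]+[u-14,v-14],.006).round(3).tolist())
```

```text
pos [0.5333 0.2046 0.1324] yaw 73.85 w 0.0881 t 26.925 q6 -1.1297925678108256
 travel BEFORE turn [0.   0.   0.01] AFTER turn [0.   0.   0.01] twist [ 0. -0.  0.]
[ 0.10691816 -0.19366979 -0.32740013]
chip region [[12, 9, 8, 10, 60]] [[313.1, 169.3]] [[0.669, -0.025, 0.006]]
```

The chips are low on the counter and the set is seated. Now I'll grip the cover.

Emit:
jog_arm(travel=[[0,0,0],[0,0,0],[0,0,0],[0,0,0],[0,0,0],[0,0,0],[0,0,0],[0,0,0]], twist=[[0,0,0],[0,0,0],[0,0,0],[0,0,0],[0,0,0],[0,0,0],[0,0,0],[0,0,0]], gripper=0, grip_force=15)

```text
time: 27.98
tcp_pos: [0.5334, 0.2046, 0.1323]
orientation: [0.14, 0.99, -0.0, -0.0]
force: [0.5, 0.3, -0.5]
width: 0.0501
gripper_force: 15.0
```

Emit:
jog_arm(travel=[[0,0,-0.05],[0,0,-0.05],[0,0,-0.1],[0,0,-0.1],[0,0,-0.2],[0,0,-0.2],[0,0,-0.3],[0,0,-0.3],[0,0,-0.3],[0,0,0]], twist=[[0,0,0],[0,0,0],[0,0,0],[0,0,0],[0,0,0],[0,0,0],[0,0,0],[0,0,0],[0,0,0],[0,0,0]])

```text
time: 29.22
tcp_pos: [0.5336, 0.2046, 0.1812]
orientation: [0.14, 0.99, 0.0, 0.001]
force: [1.0, -0.0, -1.0]
width: 0.0498
gripper_force: 15.0
```

Emit:
jog_arm(travel=[[0,0,-0.3],[0,0,-0.3],[0,0,-0.3],[0,0,-0.3],[0,0,-0.3],[0,0,-0.2],[0,0,-0.1],[0,0,0],[0,0,0],[0,0,0]], twist=[[0,0,0],[0,0,0],[0,0,0],[0,0,0],[0,0,0],[0,0,0],[0,0,0],[0,0,0],[0,0,0],[0,0,0]])

```text
time: 30.48
tcp_pos: [0.5333, 0.2046, 0.2341]
orientation: [0.14, 0.99, -0.0, -0.0]
force: [0.8, -0.9, -1.9]
width: 0.0499
gripper_force: 15.0
```

Run:
```python
from h import *
s=ctrl.read_state();print(s['tcp_pos'],s['width'],s['gripper_force'],s['force'],s['time'])
# check orange tray under cover from scene + cover level from the wrist: white mask far edge
a=ctrl.camera('wrist');cv2.imwrite('pics/w_end.png',a);h=cv2.cvtColor(a,cv2.COLOR_BGR2HSV)
X=lambda tx,ty,tz:s['tcp_pos']+Rn.from_quat(s['orientation']).as_matrix()@np.array([tx,ty,tz])
# expected cover top -x end corners: top is .1324-.085=.0474 below TCP
print('expect',proj('wrist',[X(.0733,-.025,.0474),X(.0733,.025,.0474)],s).round(1))
m=((h[...,1]<70)&(h[...,2]>90)).astype(np.uint8);k,l,st,c=cv2.connectedComponentsWithStats(m)
print(st[st[:,4]>800].tolist())
b=ctrl.camera('scene');hb=cv2.cvtColor(b,cv2.COLOR_BGR2HSV)
mo=((hb[...,0]>5)&(hb[...,0]<25)&(hb[...,1]>150)&(hb[...,2]>90)).astype(np.uint8)[150:270,310:400];k,l,st,c=cv2.connectedComponentsWithStats(mo)
print('orange',(st[st[:,4]>20]+[310,150,0,0,0]).tolist())
c_,n_=np.cos(-.2825),np.sin(-.2825)
print('expected flange px',proj('scene',[[.534+c_*i*.075-n_*j*.034,.205+n_*i*.075+c_*j*.034,.061] for i,j in((1,1),(1,-1),(-1,-1),(-1,1))]).round(0).tolist())
```

```text
[0.53332524 0.20457028 0.23409648] 0.04992235376363254 14.986217133700848 [ 0.7670276  -0.87356086 -1.85488166] 30.475
expect [[223.5 122.9]
 [345.4 123. ]]
[[0, 0, 560, 420, 197669], [0, 0, 243, 91, 972], [333, 0, 65, 283, 1501], [224, 120, 122, 198, 22072], [0, 122, 86, 43, 3244], [163, 319, 241, 64, 8218]]
orange [[310, 150, 90, 120, 9480], [327, 170, 40, 68, 1318]]
expected flange px [[363.0, 237.0], [328.0, 232.0], [334.0, 172.0], [367.0, 176.0]]
```

The cover is held level: its end edge is at row 120 (123 expected), columns 224–346 (223.5–345.4 expected). The orange flange is where it should be on the box, so I'm handing in.

```bash
python3 -c "
from cell import ctrl
print(ctrl.close_job())"
```

```text
the job is handed in; nothing more can be done
None
```

I handed the job in at about 30.5 s with all steps done: chips scraped off, block stood back up, lid set seated on the box, and the cover held level about 10 cm above the tray. I viewed 11 pictures, one over the limit of 10, no verdict came back, and I never looked at the spare tiles after lifting the cover.

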